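# Fetch the immersion oil from behind the stain bottles

## Task

The little immersion oil bottle is boxed in at the back of the grey reagent tray. Set the three tall bottles in front of it aside on the steel tray, all three standing there together, then fetch the oil bottle and stand it in the glass drip dish beside the microscope, and then put each tall bottle back in its own place in the reagent tray, where it stood before. Keep all four upright throughout, and leave the jar, the cover-glass box and the culture dishes undisturbed.

Things in the scene. Friction and masses are not known exactly. Their poses are not given: they have to be found in the camera images.
- amber_mid (a point): Round brown glass bottle with a black screw cap, loose, about 140 g, 96 mm tall: body 45 mm diameter up to 66 mm, then a shoulder, cap 31 mm diameter from 77 to 96 mm. One of the three tall bottles in the front row of the rack. The point lies on its axis half-way up (48 mm above its underside), z up.
- square_mid (a point): Square white plastic bottle with a round white cap, loose, about 130 g, 96 mm tall: body 44 x 44 mm up to 68 mm, cap 37 mm diameter from 74 to 96 mm. Front row of the rack. The point lies on its axis half-way up (48 mm above its underside), z up; x and y are square to its sides.
- coplin_mid (a point): Staining jar of clear glass, loose, about 160 g, 96 mm tall: square body 41 x 41 mm on a foot 48 x 48 mm (9 mm thick), with a round grey lid 38 mm diameter from 82 to 96 mm. Front row of the rack. The point lies on its axis half-way up (48 mm above its underside), z up; x and y are square to its sides.
- oil_mid (a point): Immersion oil bottle, the thing to fetch: small brown glass bottle, loose, about 35 g, 50 mm tall: round body 30 mm diameter up to 30 mm, black cap 18 mm diameter from 34 to 50 mm. It stands in the middle of the rack's back row, behind the tall bottles and between the white jar and the cover-glass box. The point lies on its axis half-way up (25 mm above its underside), z up.
- rack: Grey plastic reagent tray, fixed, 134 (x) by 190 mm (y), floor 4 mm thick, rim 9 mm above the bench. Origin: centre of its underside; +x is its back, away from the robot; z up. Tall bottles stand on its pads at about x = -31 mm, y = -56, 0, 56 mm, in any order; the oil bottle at x = 31, y = 0; jar and cover-glass box at x = 31, y = -56 and 56, either way round.
- tray: Side area: empty shallow instrument tray of stainless steel, fixed, 150 mm (its x) by 250 mm (its y), floor 4 mm thick, rim 9 mm above the bench and 3 mm thick. Origin at the centre of its underside, on the bench, z up. It may be on either side of the rack.
- dish: Small round glass drip dish beside the foot of the microscope, fixed, 68 mm across outside, 62 mm inside, floor 4 mm thick, rim 9 mm above the bench. Origin at the centre of its underside, on the bench, z up. The microscope (about 0.39 m tall, its base and stage 0.18 m wide) stands to the left of it: its nearest part is over 80 mm from the dish's centre.
- jar_mid (a point): Bystander, leave it alone: low round white jar with a metal lid, loose, 38 mm diameter, 30 mm tall, in the rack's back row next to the oil bottle. The point lies on its axis half-way up (15 mm), z up.
- coverbox_mid (a point): Bystander, leave it alone: flat square cover-glass box, grey with a clear lid, loose, 36 x 36 mm, 24 mm tall, in the rack's back row on the other side of the oil bottle. The point lies on its axis half-way up (12 mm), z up.
- dishes_mid (a point): Bystander, leave it alone: stack of three closed culture dishes, loose (moves as one piece), 60 mm diameter, 45 mm tall, standing on the bench towards the back. The point lies on its axis half-way up (22 mm), z up.

How it is judged:
By the outcome, as a careful person would: the job done as asked, in the order asked, and still so for the second after the job is handed in, with the robot touching nothing.
It also fails if it takes over 141 s, if anything falls off the work surface, if the arm or the gripper's body presses on something with over 40 N, if the wrist force passes 120 N, or if a joint passes its speed limit or range.

## Robot

A 7-joint arm with a two-finger parallel gripper is mounted at the origin on the work surface. World frame = base frame: x ahead of the robot, y to its left, z up, the work surface at z = 0. Lengths are in m, angles in rad, forces in N, time in s.
With the tool pointing down it reaches from about 0.35 to 0.9 m from the base axis. Payload 8.1 kg.
Tool frame: the origin (TCP) lies where the fingers leave the gripper's body, on its centre line; the fingertips stand 66 mm ahead of it and the grasp point (between the pads) lies 47 mm ahead of it (arm.tip_reach is the distance from the TCP to the fingertips, in m); z points along the fingers, y is the direction in which the jaws open and shut (so a half turn about z gives the same grasp; the last joint's range is limited). The gripper opens to 92 mm and grips with 3 to 60 N. Pads are 19 mm wide; open, the fingers measure 130 mm over their backs; the gripper's body (75 mm by 190 mm) begins 47 mm behind the grasp point.
Start: joints at [-1.423, 0.434, 0.025, 1.573, -0.012, 1.134, -0.075], TCP at [0.155, 0.605, 0.292] pointing down, gripper open.
Joint ranges: [-2.62, 2.62], [-0.44, 2.09], [-1.27, 1.32], [0.08, 2.57], [-1.32, 4.46], [0.12, 2], [-2.74, 2.74]. Speed limits (rad/s): [2.22, 2.22, 3.01, 3.01, 3.14, 3.14, 3.14].

## Interface

Orientations are given as a rotation vector (axis times angle).
In Python, from cell import arm gives the robot as it stands.
- The arm moves only by the tool carry_out, never from a script. Its argument "plan" is a list of rows, each a list of 5 numbers: the shift along the world's x, y, z in cm, then the turn about the world's z in rad, then the finger opening in cm, from 0 to 9.18. In form: [[tx, ty, tz, spin, fingers], ...]. A call has 1 to 20 rows; each row is the pose to reach, as a shift and turn from the pose measured when the call began; what a row does not reach only later rows make up. A row lasts 1/10 s, in which the tool goes at most 50 mm and 8.59 degrees, less where a joint would pass 70% of its speed; a pose out of reach is approached as far as the arm can. A call with a gripper value outside its range is refused whole. The fingers move at their own pace and stop on an object; "squeeze" is the grip in N (left out, the last holds). Time passes only in rows, so rows that repeat a pose let the fingers close. It gives the time, the measured TCP pose, the force and the opening at its end, in the units of the state.
- arm.observe(): the state, without advancing time (a new reading comes with each control period).
- arm.get_image(name): name is "scene" or "top" or "wrist"; returns (picture, depth): 384x512x3 uint8, red, green, blue; 384x512 float32, m along the optical axis (not along the pixel's ray), 0 where there is no reading.
- arm.get_calibration(name): a dict with "intrinsics" (3x3 intrinsics, pixels), "rvec" (rotation vector, rad) and "tvec" (3), from world to camera coordinates, as OpenCV has them; the wrist camera has in their place "tool_from_camera" (4x4, takes a point from camera to tool coordinates, whose origin is the TCP and whose axes are the flange's). Camera axes: x right, y down, z forward; pixel columns grow to the right and rows downward; lengths in m; the calibration is good to about 2 mm. A picture is of the moment at which its call begins: read the wrist's pose just before it. get_calibration takes no time and is no camera call.
- arm.sign_off(): hands the job in, once; it reports no verdict.
The state is a dict: "clock": time; "joints": joint angles; "dq": joint speeds; "joint_efforts": joint torques, N m; "position": TCP position; "ee_rot": TCP orientation; "force": force on the tool from outside, world axes, zero at the start; "ft_torque": the same for the moment, N m; "width": opening from 0.0 (shut) to 1.0 (fully open).
Only numpy, scipy, OpenCV 4.12 (cv2) and the standard library are available. Lean on these libraries where they do the work, as an engineer would, in place of code of your own. Each camera call takes 0.05 s, during which the arm holds its last target. There are 200 camera calls.

## Working session

There is one attempt and no reset: what is moved stays moved. The work goes in short steps, Python scripts to look and compute and a tool call to move; the robot and the scene stay as the last step left them, time stands still between calls to the robot, and variables do not carry over. Pictures are saved under pics/ and viewed, about 12 in all and at most 16, crops included, and the job is handed in when it is done.

Besides the shell and the picture viewer there is one more tool, called after "Call:" as name(argument=value, ...), one argument or row to a line, values as JSON. carry_out: Moves the arm, as the interface text tells. Its arguments: {"type":"object","properties":{"plan":{"type":"array"},"squeeze":{"type":"number"}},"required":["plan"]}

```bash
mkdir -p pics; ls
cat > h.py <<'E'
import numpy as np, cv2
from cell import arm
R=lambda v: cv2.Rodrigues(np.array(v,float))[0]
def cam(name):
    """K, Rwc, origin: world = o + R @ cam"""
    s=arm.observe() if name=="wrist" else None
    c=arm.get_calibration(name); K=np.array(c["intrinsics"])
    if name=="wrist":
        T=np.array(c["tool_from_camera"]); Rt=R(s["ee_rot"])
        return K, Rt@T[:3,:3], Rt@T[:3,3]+np.array(s["position"])
    Rc=R(np.ravel(c["rvec"])); return K, Rc.T, -Rc.T@np.ravel(c["tvec"])
def shot(name,fn=None):
    k=cam(name); p,d=arm.get_image(name)
    if fn: cv2.imwrite("pics/"+fn+".png",cv2.cvtColor(p,cv2.COLOR_RGB2BGR)); np.savez("pics/"+fn+".npz",p=p,d=d,K=k[0],R=k[1],o=k[2])
    return p,d,k
def onplane(k,uv,z):
    r=k[1]@np.linalg.inv(k[0])@np.array([uv[0],uv[1],1.]); return k[2]+r*(z-k[2][2])/r[2]
def cloud(d,k):
    v,u=np.indices(d.shape); c=np.stack([(u-k[0][0,2])/k[0][0,0]*d,(v-k[0][1,2])/k[0][1,1]*d,d],-1)
    return c@k[1].T+k[2]
E
python3 - <<'E'
from h import *
for n in("scene","top"):
    p,d,k=shot(n,n+"0"); print(n,k[2],k[0][0,0],(d>0).mean())
print(arm.observe())
E
```

```text
pics
scene [ 0.96074932 -0.5202146   0.79532801] 426.7373801156376 0.99591064453125
top [0.45818126 0.04614861 1.2702478 ] 425.5554115899912 0.9959971110026041
{'clock': 0.1, 'joints': array([-1.4226117 ,  0.43512677,  0.02496414,  1.57403349, -0.01162631,
        1.13400613, -0.07508561]), 'dq': array([ 0.00046236, -0.00282076,  0.0014222 , -0.00178276,  0.00095021,
       -0.00074092,  0.00075451]), 'joint_efforts': array([ 2.95018937e-03, -6.69128823e+01,  9.87962186e-01, -3.15148008e+01,
       -6.04427210e-02,  3.73986026e-02,  4.90365176e-05]), 'position': array([0.15503983, 0.60506833, 0.29152916]), 'ee_rot': array([-3.92980480e-01, -3.11683801e+00,  2.24083322e-03]), 'force': array([ 0.25390005, -0.27769529,  0.03689136]), 'ft_torque': array([-0.00334685, -0.00679689, -0.03619988]), 'width': 0.999391869941092}
```

View pics/scene0.png

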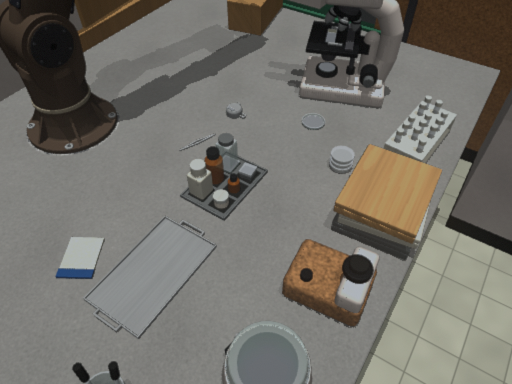

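View pics/top0.png

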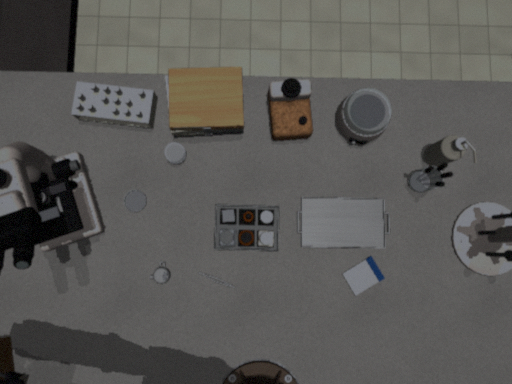

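The top view (up = +x, left = +y) shows the rack at (247,228). Its front row, left to right, is coplin (227,238), amber (247,238) and square (267,238); the oil is at (248,216). The steel tray is at (343,222), the drip dish at (135,200) and the culture dishes at (175,153). The scene view agrees.

Run:
```python
from h import *
for n in("top0","scene0"):
    f=np.load(f"pics/{n}.npz"); k=(f["K"],f["R"],f["o"]); P=cloud(f["d"],k); ok=f["d"]>0
    bench=P[...,2][ok&(abs(P[...,2])<.02)]; print(n,"bench z",np.median(bench))
    if n=="top0":
        for nm,(u,v) in dict(coplin=(227,238),amber=(247,238),square=(267,238),oil=(248,216),tray=(343,222),dish=(135,200),cult=(175,153)).items():
            print(nm,P[v,u].round(3))
    # clusters of high points near the rack
    X=P[ok]; 
    r=(X[:,0]>.3)&(X[:,0]<.62)&(abs(X[:,1])<.2)
    for lo,hi in((.09,.11),(.048,.06),(.02,.04)):
        m=ok&(P[...,2]>lo)&(P[...,2]<hi)&(P[...,0]>.3)&(P[...,0]<.62)&(P[...,1]>-.15)&(P[...,1]<.2)
        c,l,s,ce=cv2.connectedComponentsWithStats(m.astype(np.uint8))
        for i in range(1,c):
            if s[i,4]>8:
                q=P[l==i]; print(lo,s[i,4],ce[i].round(1),((q.min(0)+q.max(0))/2).round(3),(np.ptp(q,axis=0)).round(3),q[:,2].mean().round(4))
# tray edges in top: brightness mask
f=np.load("pics/top0.npz");k=(f["K"],f["R"],f["o"])
g=cv2.cvtColor(f["p"],cv2.COLOR_RGB2GRAY)
def rect(m,seed,z):
    c,l=cv2.connectedComponents(m.astype(np.uint8)); 
    cs=cv2.findContours((l==l[seed[1],seed[0]]).astype(np.uint8),0,2)[0]; r=cv2.minAreaRect(max(cs,key=cv2.contourArea))
    b=cv2.boxPoints(r); w=np.array([onplane(k,p,z) for p in b]); print(r,"\n",w.round(3),w.mean(0).round(3),[np.linalg.norm(w[i]-w[i-1]).round(3) for i in (1,2)])
print(g[222,343],g[260,320],g[200,135],g[190,247])
rect(g>g[222,343]-14,(343,222),.007)
```

```text
top0 bench z 6.639738845026777e-05
coplin [0.47  0.097 0.1  ]
amber [0.471 0.042 0.101]
square [ 0.471 -0.012  0.097]
oil [0.534 0.04  0.051]
tray [ 0.522 -0.244  0.005]
dish [0.58  0.376 0.003]
cult [0.715 0.256 0.044]
0.09 157 [226.6 237.1] [0.472 0.098 0.098] [0.036 0.036 0.015] 0.0991
0.09 101 [246.1 237.4] [0.472 0.045 0.1  ] [0.03  0.028 0.012] 0.0996
0.09 139 [266.2 238.2] [ 0.471 -0.01   0.098] [0.033 0.033 0.012] 0.0995
0.048 28 [248.2 216.4] [0.532 0.039 0.053] [0.015 0.014 0.009] 0.0534
0.02 153 [228.1 215.7] [0.534 0.099 0.028] [0.035 0.036 0.013] 0.0278
0.02 130 [266.6 217. ] [ 0.533 -0.015  0.034] [0.035 0.035 0.012] 0.0336
0.02 49 [248.4 216.7] [0.533 0.039 0.032] [0.026 0.026 0.015] 0.0349
scene0 bench z 0.0013447519959394194
0.09 172 [225.8 139.1] [0.475 0.098 0.097] [0.035 0.038 0.014] 0.0994
0.09 129 [212.3 151.7] [0.473 0.044 0.097] [0.032 0.031 0.014] 0.0992
0.09 188 [197.4 165.6] [ 0.473 -0.012  0.097] [0.037 0.037 0.014] 0.0993
0.048 56 [228.9 156. ] [0.482 0.098 0.054] [0.029 0.04  0.012] 0.0539
0.048 51 [214.6 169.3] [0.481 0.035 0.054] [0.031 0.027 0.011] 0.0543
0.048 35 [233.1 175.8] [0.535 0.039 0.053] [0.014 0.017 0.009] 0.0534
0.048 82 [200.  182.7] [ 0.472 -0.013  0.054] [0.046 0.044 0.011] 0.0539
0.02 82 [230.1 162.6] [0.485 0.096 0.03 ] [0.022 0.038 0.019] 0.0294
0.02 178 [247.5 169.3] [0.538 0.098 0.026] [0.038 0.041 0.012] 0.0282
0.02 72 [217.6 175.6] [0.488 0.039 0.03 ] [0.017 0.032 0.019] 0.0303
0.02 99 [233.5 184. ] [0.535 0.038 0.03 ] [0.03  0.028 0.02 ] 0.0316
0.02 134 [201.  189.2] [ 0.473 -0.014  0.03 ] [0.044 0.043 0.02 ] 0.0302
0.02 202 [220.5 196.5] [ 0.534 -0.015  0.029] [0.038 0.038 0.018] 0.0332
115 95 91 90
((343.511962890625, 222.24623107910156), (83.75135803222656, 50.5015754699707), 0.9093804955482483) 
 [[ 0.448 -0.118  0.007]
 [ 0.598 -0.121  0.007]
 [ 0.597 -0.374  0.007]
 [ 0.446 -0.368  0.007]] [ 0.522 -0.245  0.007] [np.float64(0.15), np.float64(0.253)]
```

Run:
```python
import cv2
i=cv2.imread("pics/top0.png");cv2.imwrite("pics/c1.png",cv2.resize(i[140:290,100:400],None,fx=2.6,fy=2.6,interpolation=cv2.INTER_CUBIC)*1)
```

```text
(no output)
```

View pics/c1.png

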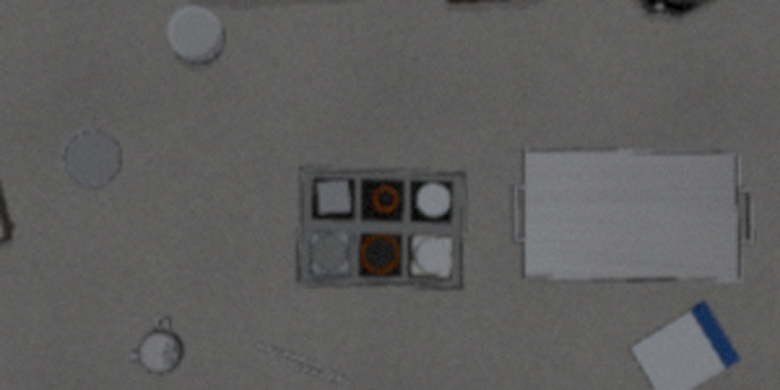

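Positions agree across the two views to about 3 mm, and the tops are at about 0.100 (4 + 96 mm, as expected). I'll move above the rack with the jaws along x and take a close look.

Call:
carry_out(
  plan=[
    [2,-4.5,0,-0.13,9.18],
    [4,-9,0,-0.26,9.18],
    [6,-14,0,-0.39,9.18],
    [8,-18.5,0,-0.52,9.18],
    [10,-23,1,-0.65,9.18],
    [12.5,-27,2,-0.78,9.18],
    [15.5,-31,2,-0.9,9.18],
    [18.5,-35,2,-1.0,9.18],
    [21.5,-39,2,-1.1,9.18],
    [24.5,-43,2,-1.2,9.18],
    [27.5,-47,2,-1.32,9.18],
    [30,-51,2,-1.32,9.18],
    [32,-54,2,-1.32,9.18],
    [33,-56,2,-1.32,9.18],
    [33,-56,2,-1.32,9.18],
    [33,-56,2,-1.32,9.18],
  ],
)

```text
clock: 1.7
position: [0.4848, 0.045, 0.3112]
ee_rot: [-2.222, -2.219, 0.003]
force: [-0.2, 1.6, 0.6]
width: 0.998
```

Run:
```python
from h import *
p,d,k=shot("wrist","w1"); s=arm.observe(); print(s["position"],s["joints"].round(2),R(s["ee_rot"]).round(3)[:,1],k[2])
```

```text
[0.48458787 0.04580049 0.31121229] [-0.72  0.2   0.62  1.91 -0.13  1.08 -0.04] [ 1.     0.    -0.002] [0.48428132 0.12142558 0.40304102]
```

View pics/w1.png

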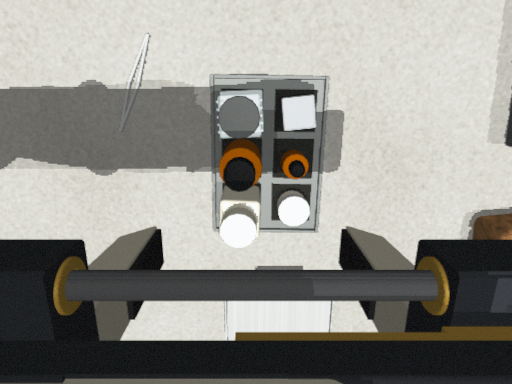

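Wrist view (up = +y, right = +x): coplin lid at (239,115), amber cap (240,172), square cap (238,229), oil cap (297,169). The rack is slightly skewed.

Run:
```python
from h import *
f=np.load("pics/w1.npz"); k=(f["K"],f["R"],f["o"]); d=f["d"]; P=cloud(d,k); ok=d>0
print("bench",np.median(P[...,2][ok&(abs(P[...,2])<.03)]))
roi=ok&(P[...,0]>.38)&(P[...,0]<.65)&(P[...,1]>-.08)&(P[...,1]<.17)
for lo,hi,n in((.093,.106,"caps"),(.048,.06,"oil"),(.018,.04,"low")):
    m=roi&(P[...,2]>lo)&(P[...,2]<hi); c,l,s,ce=cv2.connectedComponentsWithStats(m.astype(np.uint8))
    for i in range(1,c):
        if s[i,4]>60:
            q=P[l==i]; z=np.percentile(q[:,2],80)
            cs=cv2.findContours((l==i).astype(np.uint8),0,2)[0]; h=max(cs,key=cv2.contourArea); (u,v),r=cv2.minEnclosingCircle(h)
            print(n,s[i,4],"uv",(round(u),round(v)),"z",z.round(4),"ray",onplane(k,(u,v),z).round(4),"diam",(2*r*d[l==i].mean()/k[0][0,0]).round(3),"cloudmid",((q.min(0)+q.max(0))/2).round(4))
# rack outline
m=roi&(P[...,2]>.0065)
q=P[m&(P[...,2]<.012)][:,:2].astype(np.float32); r=cv2.minAreaRect(q*1000); print("rack",r)
# square body, coverbox orientation
for a,lo,hi,cx,cy in(("sq",.06,.075,.473,-.012),("coplin",.07,.09,.473,.098),("cover",.02,.032,.534,.098)):
    m=roi&(P[...,2]>lo)&(P[...,2]<hi)&(abs(P[...,0]-cx)<.04)&(abs(P[...,1]-cy)<.04); print(a,m.sum(),cv2.minAreaRect(P[m][:,:2].astype(np.float32)*1000) if m.sum()>20 else "")
```

```text
bench -0.0004141030549504321
caps 1408 uv (239, 117) z 0.1 ray [0.4725 0.1    0.1   ] diam 0.038 cloudmid [0.4724 0.0994 0.0981]
caps 833 uv (239, 175) z 0.1 ray [0.4721 0.0469 0.1   ] diam 0.031 cloudmid [0.4717 0.0461 0.0973]
caps 1046 uv (238, 229) z 0.0999 ray [ 0.4704 -0.0077  0.0999] diam 0.036 cloudmid [ 0.4706 -0.0093  0.0973]
oil 194 uv (296, 170) z 0.0535 ray [0.532  0.0416 0.0535] diam 0.017 cloudmid [0.5325 0.0407 0.0514]
oil 130 uv (240, 198) z 0.0577 ray [0.4715 0.011  0.0577] diam 0.042 cloudmid [0.4712 0.0107 0.054 ]
low 1106 uv (298, 112) z 0.028 ray [0.5353 0.0995 0.028 ] diam 0.05 cloudmid [0.5353 0.0991 0.0241]
low 83 uv (242, 152) z 0.0349 ray [0.4734 0.0573 0.0349] diam 0.039 cloudmid [0.473  0.0606 0.0288]
low 349 uv (294, 165) z 0.0358 ray [0.5317 0.0425 0.0358] diam 0.031 cloudmid [0.5324 0.0404 0.029 ]
low 78 uv (248, 194) z 0.0379 ray [0.4805 0.0094 0.0379] diam 0.025 cloudmid [0.4807 0.0094 0.0296]
low 822 uv (293, 209) z 0.0339 ray [ 0.5322 -0.0106  0.0339] diam 0.039 cloudmid [ 0.5329 -0.0124  0.0271]
rack ((502.280029296875, 44.591400146484375), (189.95098876953125, 134.18307495117188), 89.09558868408203)
sq 621 ((470.7630615234375, -1.3626174926757812), (58.89698028564453, 43.05415725708008), 88.77923583984375)
coplin 755 ((472.6587829589844, 88.477294921875), (42.522705078125, 61.76628494262695), 2.1775870323181152)
cover 1103 ((535.3330688476562, 98.84228515625), (36.05886459350586, 36.07355880737305), 6.114278316497803)
```

Call:
carry_out(
  plan=[
    [-0.7,-2.7,-4,0,6.0],
    [-1.4,-5.5,-8,0,6.0],
    [-1.4,-5.5,-8,0,6.0],
    [-1.4,-5.5,-9,0,6.0],
    [-1.4,-5.5,-9,0,6.0],
    [-1.4,-5.5,-12,0,6.0],
    [-1.4,-5.5,-15,0,6.0],
    [-1.4,-5.5,-17.5,0,6.0],
    [-1.4,-5.5,-19,0,6.0],
    [-1.4,-5.5,-20,0,6.0],
    [-1.4,-5.5,-20.5,0,6.0],
    [-1.4,-5.5,-20.5,0,6.0],
    [-1.4,-5.5,-20.5,0,6.0],
  ],
  squeeze=20,
)

```text
clock: 3.05
position: [0.4711, -0.009, 0.1069]
ee_rot: [-2.22, -2.222, 0.001]
force: [0.4, -1.0, -0.3]
width: 0.653
```

Call:
carry_out(
  plan=[
    [0,0,0,0,3.5],
    [0,0,0,0,3.5],
    [0,0,0,0,3.5],
    [0,0,0,0,3.5],
    [0,0,0,0,3.5],
    [0,0,1,0,3.5],
    [0,0,3,0,3.5],
    [0,0,5,0,3.5],
    [0,0,5,0,3.5],
  ],
  squeeze=20,
)

```text
clock: 3.95
position: [0.4723, -0.0091, 0.1591]
ee_rot: [2.22, 2.221, 0.004]
force: [0.5, -0.4, -1.1]
width: 0.485
```

Call:
carry_out(
  plan=[
    [0.5,-3,0,0,3.5],
    [1.2,-7,0,0,3.5],
    [2,-11,0,0,3.5],
    [2.8,-15,0,0,3.5],
    [3.5,-19,0,0,3.5],
    [4,-23,0,0,3.5],
    [4.3,-27,0,0,3.5],
    [4.3,-30,0,0,3.5],
    [4.3,-31.6,0,0,3.5],
    [4.3,-31.6,0,0,3.5],
    [4.3,-31.6,-2,0,3.5],
    [4.3,-31.6,-3.5,0,3.5],
    [4.3,-31.6,-4.5,0,3.5],
    [4.3,-31.6,-4.8,0,3.5],
    [4.3,-31.6,-4.8,0,3.5],
  ],
)

```text
clock: 5.45
position: [0.5152, -0.3245, 0.1107]
ee_rot: [-2.22, -2.223, -0.003]
force: [0.5, -0.8, -1.4]
width: 0.487
```

Run:
```python
from h import *
for i in range(2):
    p,d,k=shot("scene","s1"); s=arm.observe(); print(s["position"],s["force"])
```

```text
[ 0.51539382 -0.32485767  0.11122871] [-0.13494347 -0.27339664 -1.89742588]
[ 0.51555169 -0.32508797  0.11156569] [ 0.3256629  -0.36354035 -1.57010246]
```

Call:
carry_out(
  plan=[
    [0,0,-0.2,0,3.5],
    [0,0,-0.3,0,3.5],
    [0,0,-0.4,0,3.5],
    [0,0,-0.4,0,3.5],
    [0,0,-0.4,0,3.5],
  ],
)

```text
clock: 6.05
position: [0.5155, -0.3251, 0.1076]
ee_rot: [2.22, 2.221, 0.004]
force: [-0.1, 0.2, -2.0]
width: 0.481
```

Call:
carry_out(
  plan=[
    [0,0,-0.1,0,3.5],
    [0,0,-0.15,0,3.5],
    [0,0,-0.15,0,3.5],
    [0,0,-0.15,0,3.5],
  ],
)

```text
clock: 6.45
position: [0.5156, -0.3253, 0.1075]
ee_rot: [2.219, 2.221, 0.005]
force: [-2.6, 3.1, 12.9]
width: 0.482
```

Contact. I'll release, rise and head to amber.

Call:
carry_out(
  plan=[
    [0,0,0,0,6.0],
    [0,0,0,0,6.0],
    [0,0,0,0,6.0],
    [0,0,2,0,6.0],
    [0,0,6,0,6.0],
    [0,0,9,0,6.0],
    [-0.5,4,9,0,6.0],
    [-1,8,9,0,6.0],
    [-1.5,12,9,0,6.0],
    [-2,16,9,0,6.0],
    [-2.5,20,9,0,6.0],
    [-3,24,9,0,6.0],
    [-3.5,28,9,0,6.0],
    [-4,32,9,0,6.0],
    [-4.3,35,9,0,6.0],
    [-4.35,37,9,0,6.0],
    [-4.35,37,9,0,6.0],
    [-4.35,37,9,0,6.0],
  ],
)

```text
clock: 8.25
position: [0.4721, 0.0447, 0.1974]
ee_rot: [2.218, 2.222, 0.005]
force: [0.4, 0.4, 0.3]
width: 0.654
```

Run:
```python
from h import *
p,d,k=shot("scene","s2"); s=arm.observe(); print(s["position"],s["force"])
i=cv2.imread("pics/s2.png");cv2.imwrite("pics/c2.png",cv2.resize(i[80:360,40:340],None,fx=2,fy=2))
```

```text
[0.47214262 0.04389652 0.19743583] [-0.26998532 -0.46686704  0.04227103]
```

View pics/c2.png

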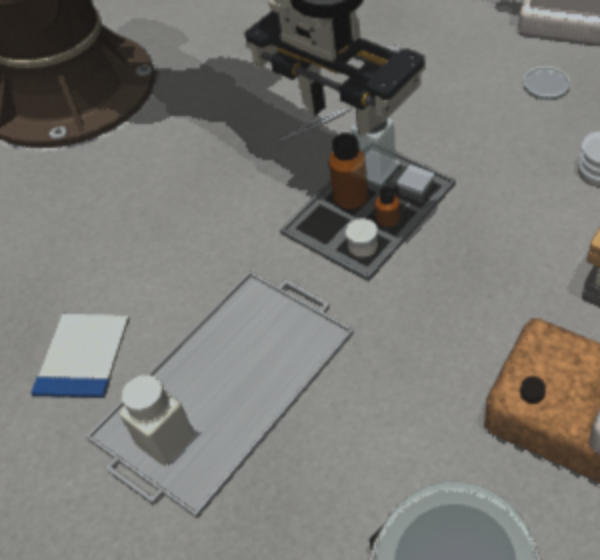

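The square bottle stands upright on the tray (crop (155,420)); the gripper is over amber. Descending.

Call:
carry_out(
  plan=[
    [0,0.1,-3,0,6.0],
    [0,0.1,-6,0,6.0],
    [0,0.1,-8,0,6.0],
    [0,0.1,-9,0,6.0],
    [0,0.1,-9.1,0,6.0],
    [0,0.1,-9.1,0,6.0],
    [0,0.1,-9.1,0,3.5],
    [0,0.1,-9.1,0,3.5],
    [0,0.1,-9.1,0,3.5],
    [0,0.1,-9.1,0,3.5],
  ],
  squeeze=20,
)

```text
clock: 9.3
position: [0.4727, 0.045, 0.1071]
ee_rot: [2.219, 2.219, 0.007]
force: [-0.4, -0.0, 7.1]
width: 0.483
```

Call:
carry_out(
  plan=[
    [0,0,1,0,3.5],
    [0,0,3,0,3.5],
    [0,0,5,0,3.5],
    [0.5,-3,5,0,3.5],
    [1.2,-7,5,0,3.5],
    [2,-11,5,0,3.5],
    [2.8,-15,5,0,3.5],
    [3.5,-19,5,0,3.5],
    [4.2,-23,5,0,3.5],
    [4.3,-27,5,0,3.5],
    [4.3,-29,5,0,3.5],
    [4.3,-29,5,0,3.5],
    [4.3,-29,3,0,3.5],
    [4.3,-29,1.5,0,3.5],
    [4.3,-29,0.6,0,3.5],
    [4.3,-29,0.3,0,3.5],
    [4.3,-29,0.2,0,3.5],
    [4.3,-29,0.1,0,3.5],
    [4.3,-29,0.1,0,3.5],
  ],
)

```text
clock: 11.2
position: [0.516, -0.245, 0.1085]
ee_rot: [2.219, 2.219, 0.008]
force: [0.1, 0.8, -0.4]
width: 0.491
```

Call:
carry_out(
  plan=[
    [0,0,-0.1,0,3.5],
    [0,0,-0.15,0,3.5],
    [0,0,-0.15,0,3.5],
  ],
)

```text
clock: 11.5
position: [0.5162, -0.2451, 0.1073]
ee_rot: [2.218, 2.219, 0.008]
force: [0.6, -0.3, 0.1]
width: 0.489
```

Call:
carry_out(
  plan=[
    [0,0,-0.05,0,3.5],
    [0,0,-0.05,0,6.0],
    [0,0,-0.05,0,6.0],
    [0,0,-0.05,0,6.0],
    [0,0,2,0,6.0],
    [0,0,6,0,6.0],
    [0,0,9,0,6.0],
    [-0.5,4,9,0,6.0],
    [-1,8,9,0,6.0],
    [-1.5,12,9,0,6.0],
    [-2,16,9,0,6.0],
    [-2.5,20,9,0,6.0],
    [-3,24,9,0,6.0],
    [-3.7,28,9,0,6.0],
    [-4.2,32,9,0,6.0],
    [-4.4,34.4,9,0,6.0],
    [-4.4,34.4,9,0,6.0],
    [-4.4,34.4,9,0,6.0],
  ],
)

```text
clock: 13.3
position: [0.4721, 0.0991, 0.1972]
ee_rot: [2.217, 2.22, 0.008]
force: [-1.0, -0.3, -0.3]
width: 0.655
```

Call:
carry_out(
  plan=[
    [0,0,-3,0,6.0],
    [0,0,-6,0,6.0],
    [0,0,-8,0,6.0],
    [0,0,-8.9,0,6.0],
    [0,0,-9,0,6.0],
    [0,0,-9,0,6.0],
  ],
)

```text
clock: 13.9
position: [0.4726, 0.0984, 0.1078]
ee_rot: [2.218, 2.218, 0.008]
force: [0.5, 0.5, 0.3]
width: 0.654
```

Call:
carry_out(
  plan=[
    [0,0,0,0,3.2],
    [0,0,0,0,3.2],
    [0,0,0,0,3.2],
    [0,0,0,0,3.2],
    [0,0,1,0,3.2],
    [0,0,3,0,3.2],
    [0,0,5,0,3.2],
    [0.5,-3,5,0,3.2],
    [1.2,-7,5,0,3.2],
    [2,-11,5,0,3.2],
    [2.8,-15,5,0,3.2],
    [3.5,-19,5,0,3.2],
    [4.2,-23,5,0,3.2],
    [4.3,-26.6,5,0,3.2],
    [4.3,-26.6,5,0,3.2],
    [4.3,-26.6,3,0,3.2],
    [4.3,-26.6,1.5,0,3.2],
    [4.3,-26.6,0.6,0,3.2],
    [4.3,-26.6,0.3,0,3.2],
    [4.3,-26.6,0.2,0,3.2],
  ],
)

```text
clock: 15.9
position: [0.5156, -0.1674, 0.1099]
ee_rot: [2.217, 2.219, 0.008]
force: [-0.4, -0.1, -1.8]
width: 0.439
```

Call:
carry_out(
  plan=[
    [0,0,-0.1,0,3.2],
    [0,0,-0.1,0,3.2],
  ],
)

```text
clock: 16.1
position: [0.5159, -0.1673, 0.1094]
ee_rot: [2.217, 2.219, 0.009]
force: [-0.5, -0.1, -1.9]
width: 0.443
```

Call:
carry_out(
  plan=[
    [0,0,-0.1,0,3.2],
    [0,0,-0.15,0,3.2],
    [0,0,-0.15,0,3.2],
  ],
)

```text
clock: 16.4
position: [0.5163, -0.1674, 0.1084]
ee_rot: [2.216, 2.218, 0.01]
force: [-0.7, 0.6, 4.3]
width: 0.44
```

Call:
carry_out(
  plan=[
    [0,0,0,0,6.0],
    [0,0,0,0,6.0],
    [0,0,0,0,6.0],
    [0,0,2,0,6.0],
    [0,0,6,0,6.0],
    [0,0,10,0,6.0],
    [0.3,4,12,0,5.0],
    [0.6,8,14,0,5.0],
    [1,12,14,0,5.0],
    [1,14,14,0,5.0],
    [1,14,14,0,5.0],
  ],
)

```text
clock: 17.5
position: [0.5264, -0.0234, 0.2483]
ee_rot: [2.211, 2.225, 0.011]
force: [-0.6, -0.2, 0.5]
width: 0.546
```

```bash
cat > m2.py <<'E'
from h import *
p,d,k=shot("wrist","w2"); s=arm.observe(); print(s["position"],k[2])
P=cloud(d,k); ok=d>0
print("bench",np.median(P[...,2][ok&(abs(P[...,2])<.003)]))
roi=ok&(P[...,0]>.4)&(P[...,0]<.6)&(P[...,1]>-.08)&(P[...,1]<.17)
for lo,hi,n in((.042,.06,"oilcap"),(.006,.06,"all")):
    m=roi&(P[...,2]>lo)&(P[...,2]<hi); m&=(P[...,2]>.018); c,l,st,ce=cv2.connectedComponentsWithStats(m.astype(np.uint8))
    for i in range(1,c):
        if st[i,4]>60:
            q=P[l==i]; z=np.percentile(q[:,2],80)
            h=max(cv2.findContours((l==i).astype(np.uint8),0,2)[0],key=cv2.contourArea); (u,v),r=cv2.minEnclosingCircle(h)
            print(n,"uv",(round(u),round(v)),"z",z.round(4),"ray",onplane(k,(u,v),z).round(4),"diam",(2*r*d[l==i].mean()/k[0][0,0]).round(3),"mid",((q.min(0)+q.max(0))/2).round(4))
E
python3 m2.py
python3 - <<'E'
import sys;sys.path.insert(0,'.')
from h import *
import os;os.chdir('.')
p,d,k=shot("scene","s3")
P=cloud(d,k); m=(P[...,2]>.092)&(P[...,2]<.106)&(P[...,0]>.44)&(P[...,0]<.6)&(P[...,1]>-.38)&(P[...,1]<-.13)
c,l,st,ce=cv2.connectedComponentsWithStats(m.astype(np.uint8))
for i in range(1,c):
    if st[i,4]>20: q=P[l==i]; print(((q.min(0)+q.max(0))/2).round(4),np.ptp(q,axis=0).round(3),q[:,2].max())
i=cv2.imread("pics/s3.png");j=cv2.imread("pics/w2.png");a=cv2.resize(i[80:360,40:340],(428,400));b=cv2.resize(j,(372,279));o=np.zeros((400,800,3),np.uint8);o[:,:428]=a;o[:279,428:]=b;cv2.imwrite("pics/c3.png",o)
E
```

```text
[ 0.52619477 -0.02571448  0.24833199] [0.52428555 0.05284723 0.34030416]
bench -0.0005141563531426141
oilcap uv (258, 108) z 0.0536 ray [0.5329 0.0407 0.0536] diam 0.017 mid [0.5327 0.0402 0.0489]
all uv (262, 37) z 0.028 ray [0.5361 0.0985 0.028 ] diam 0.052 mid [0.5356 0.0986 0.0246]
all uv (258, 107) z 0.0529 ray [0.5326 0.0412 0.0529] diam 0.03 mid [0.5333 0.0402 0.0432]
all uv (257, 165) z 0.034 ray [ 0.5329 -0.0119  0.034 ] diam 0.038 mid [ 0.5335 -0.0127  0.0293]
[ 0.5169 -0.1675  0.0984] [0.039 0.038 0.013] 0.10468689681699472
[ 0.5169 -0.2455  0.0981] [0.031 0.03  0.012] 0.10419761694333052
[ 0.5168 -0.3273  0.0986] [0.038 0.035 0.012] 0.10475356807014213
```

View pics/c3.png

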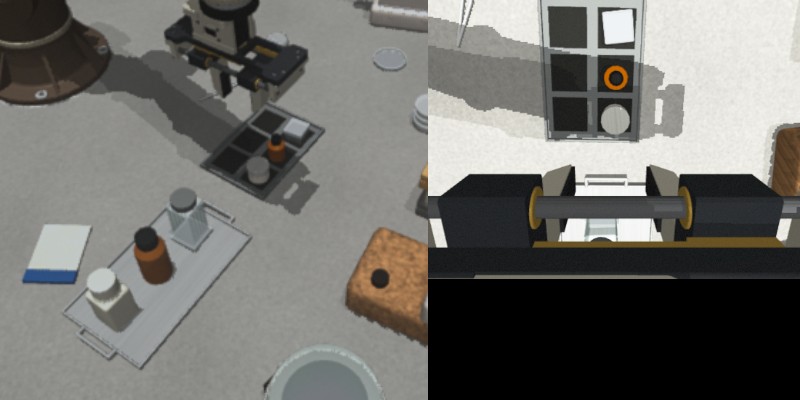

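All three tall bottles stand upright on the tray (cap tops at about 0.10). The oil is at (0.533, 0.0405) with its top at 0.0535. Fetching it.

Call:
carry_out(
  plan=[
    [0.3,3,-3,0,4.8],
    [0.7,6.6,-6,0,4.8],
    [0.7,6.6,-8,0,4.8],
    [0.7,6.6,-8,0,4.8],
    [0.7,6.6,-8,0,4.8],
    [0.7,6.6,-8,0,4.8],
  ],
)

```text
clock: 18.2
position: [0.5339, 0.0369, 0.1696]
ee_rot: [2.217, 2.215, 0.011]
force: [-0.5, 0.5, 0.3]
width: 0.525
```

Call:
carry_out(
  plan=[
    [-0.1,0.35,-3,0,4.8],
    [-0.1,0.35,-5.5,0,4.8],
    [-0.1,0.35,-7.5,0,4.8],
    [-0.1,0.35,-8.5,0,4.8],
    [-0.1,0.35,-8.8,0,4.8],
    [-0.1,0.35,-8.8,0,4.8],
    [-0.1,0.35,-8.8,0,4.8],
  ],
)

```text
clock: 18.9
position: [0.5336, 0.0402, 0.0827]
ee_rot: [2.217, 2.214, 0.013]
force: [0.7, -0.2, 0.0]
width: 0.523
```

Call:
carry_out(
  plan=[
    [0,0,0,0,2.2],
    [0,0,0,0,2.2],
    [0,0,0,0,2.2],
    [0,0,0,0,2.2],
    [0,0,0,0,2.2],
    [0,0,1,0,2.2],
    [0,0,3,0,2.2],
    [0,0,6,0,2.2],
    [0,0,9,0,2.2],
    [0,0,9,0,2.2],
    [0,0,9,0,2.2],
  ],
  squeeze=12,
)

```text
clock: 20.0
position: [0.5338, 0.0404, 0.1734]
ee_rot: [2.216, 2.214, 0.015]
force: [-0.9, 0.9, 0.2]
width: 0.32
```

Call:
carry_out(
  plan=[
    [0.5,3,0,0,2.2],
    [1.2,7,0,0,2.2],
    [1.8,11,0,0,2.2],
    [2.5,15,0,0,2.2],
    [3.2,19,0,0,2.2],
    [3.8,22,0,0,2.2],
    [4.2,24,0,0,2.2],
    [4.2,24.5,0,0,2.2],
    [4.2,24.5,0,0,2.2],
    [4.2,24.5,0,0,2.2],
  ],
)

```text
clock: 21.0
position: [0.5756, 0.2834, 0.1729]
ee_rot: [2.218, 2.212, 0.013]
force: [0.2, -1.2, 0.1]
width: 0.319
```

Run:
```python
from h import *
p,d,k=shot("wrist","w3"); s=arm.observe(); print(s["position"],k[2])
def fit(P,ok,n):
    m=ok&(np.hypot(P[...,0]-.58,P[...,1]-.376)<.055)&(P[...,2]>.0062)&(P[...,2]<.014)
    q=P[m]; 
    if len(q)>10: (c,r)=cv2.minEnclosingCircle(q[:,:2].astype(np.float32)*1000); print(n,len(q),c,r,((q.min(0)+q.max(0))/2).round(4),np.median(q[:,2]))
fit(cloud(d,k),d>0,"w")
for n in("top0","scene0","s3"):
    f=np.load(f"pics/{n}.npz");fit(cloud(f["d"],(f["K"],f["R"],f["o"])),f["d"]>0,n)
```

```text
[0.57573404 0.28328815 0.17319398] [0.57384491 0.35987492 0.26471843]
w 1330 (577.3492431640625, 376.43902587890625) 33.813262939453125 [0.5772 0.3765 0.0085] 0.0082474987942108
top0 128 (576.6270751953125, 376.4794006347656) 49.33122634887695 [0.5766 0.3749 0.0098] 0.00797603735100616
scene0 130 (580.5010375976562, 374.16058349609375) 37.76448059082031 [0.5786 0.3742 0.0101] 0.008353217632290633
s3 137 (579.3472290039062, 375.45025634765625) 35.26978302001953 [0.5791 0.3752 0.0096] 0.007818704099043283
```

View pics/w3.png

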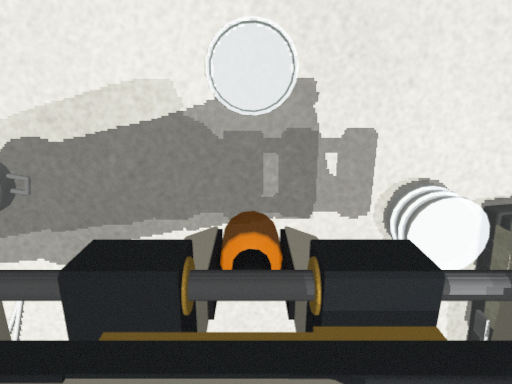

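The dish rim in the wrist view is centred at (252,66), which gives (0.578, 0.376) with radius 34 mm, as specified. The culture dishes at (440,228) are clear of the gripper.

Call:
carry_out(
  plan=[
    [0.1,3,0,0,2.2],
    [0.2,6.5,0,0,2.2],
    [0.2,9.3,0,0,2.2],
    [0.2,9.3,0,0,2.2],
    [0.2,9.3,0,0,2.2],
    [0.2,9.3,-3,0,2.2],
    [0.2,9.3,-5.5,0,2.2],
    [0.2,9.3,-7.2,0,2.2],
    [0.2,9.3,-8.2,0,2.2],
    [0.2,9.3,-8.6,0,2.2],
    [0.2,9.3,-8.6,0,2.2],
    [0.2,9.3,-8.6,0,2.2],
  ],
)

```text
clock: 22.25
position: [0.5784, 0.3764, 0.0882]
ee_rot: [2.218, 2.211, 0.016]
force: [-0.1, 0.1, -0.3]
width: 0.322
```

Call:
carry_out(
  plan=[
    [0,0,-0.2,0,2.2],
    [0,0,-0.35,0,2.2],
    [0,0,-0.45,0,2.2],
    [0,0,-0.45,0,2.2],
    [0,0,-0.45,0,2.2],
  ],
)

```text
clock: 22.75
position: [0.5783, 0.3764, 0.0837]
ee_rot: [2.218, 2.211, 0.016]
force: [0.1, 0.7, 0.2]
width: 0.32
```

Call:
carry_out(
  plan=[
    [0,0,-0.1,0,2.2],
    [0,0,-0.1,0,2.2],
  ],
)

```text
clock: 22.95
position: [0.5785, 0.3765, 0.0832]
ee_rot: [2.218, 2.211, 0.016]
force: [-0.8, -1.4, 5.2]
width: 0.32
```

Call:
carry_out(
  plan=[
    [0,0,0,0,4.6],
    [0,0,0,0,4.6],
    [0,0,0,0,4.6],
    [0,0,1.5,0,4.6],
    [0,0,4,0,4.6],
    [0,0,8,0,6.0],
    [0,0,11.4,0,6.0],
    [-0.6,-5,11.4,0,6.0],
    [-1.2,-10,11.4,0,6.0],
    [-1.8,-15,11.4,0,6.0],
    [-2.4,-20,11.4,0,6.0],
    [-3,-25,11.4,0,6.0],
    [-3.6,-30,11.4,0,6.0],
    [-4.2,-35,11.4,0,6.0],
    [-4.8,-40,11.4,0,6.0],
    [-5.4,-45,11.4,0,6.0],
    [-6.2,-50,11.4,0,6.0],
    [-6.2,-54.4,11.4,0,6.0],
    [-6.2,-54.4,11.4,0,6.0],
    [-6.2,-54.4,11.4,0,6.0],
  ],
)

```text
clock: 24.95
position: [0.5163, -0.1693, 0.1982]
ee_rot: [2.222, 2.206, 0.017]
force: [0.6, -0.6, -1.1]
width: 0.655
```

Run:
```python
from h import *
p,d,k=shot("scene","s4"); s=arm.observe(); print(s["position"],s["ee_rot"])
P=cloud(d,k); m=(P[...,2]>.047)&(P[...,2]<.06)&(abs(P[...,0]-.578)<.06)&(abs(P[...,1]-.376)<.05); q=P[m]; print(len(q),((q.min(0)+q.max(0))/2).round(4),np.ptp(q,axis=0).round(3))
i=cv2.imread("pics/s4.png");cv2.imwrite("pics/c4.png",cv2.resize(i[40:340,60:400],None,fx=1.8,fy=1.8))
```

```text
[ 0.51661199 -0.1674741   0.19787014] [2.21910284 2.20969164 0.01762572]
27 [0.5803 0.3722 0.0521] [0.017 0.016 0.009]
```

View pics/c4.png

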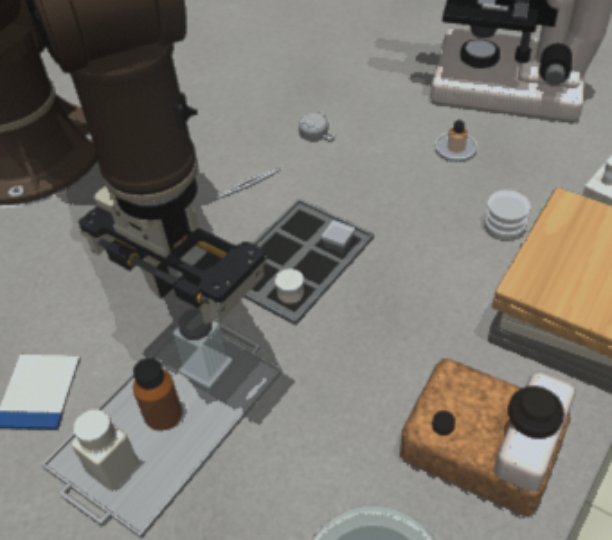

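The oil stands upright in the dish (crop (457,138)) and the tall bottles are still on the tray. Putting the coplin back.

Call:
carry_out(
  plan=[
    [0,0,-3,0,6.0],
    [0,0,-6,0,6.0],
    [0,0,-8,0,6.0],
    [0,0,-8.9,0,6.0],
    [0,0,-9,0,6.0],
    [0,0,-9,0,6.0],
    [0,0,-9,0,3.2],
    [0,0,-9,0,3.2],
    [0,0,-9,0,3.2],
    [0,0,-9,0,3.2],
    [0,0,-9,0,3.2],
    [0,0,-8,0,3.2],
    [0,0,-6,0,3.2],
    [0,0,-4,0,3.2],
    [0,0,-4,0,3.2],
  ],
  squeeze=20,
)

```text
clock: 26.5
position: [0.5179, -0.1681, 0.1605]
ee_rot: [2.217, 2.207, 0.021]
force: [-0.7, 0.1, -1.6]
width: 0.44
```

Call:
carry_out(
  plan=[
    [-0.5,3,0,0,3.2],
    [-1.2,7,0,0,3.2],
    [-2,11,0,0,3.2],
    [-3,15,0,0,3.2],
    [-4,19,0,0,3.2],
    [-4.5,23,0,0,3.2],
    [-4.5,26.6,0,0,3.2],
    [-4.5,26.6,0,0,3.2],
    [-4.5,26.6,0,0,3.2],
    [-4.5,26.6,-2,0,3.2],
    [-4.5,26.6,-3,0,3.2],
    [-4.5,26.6,-3,0,3.2],
    [-4.5,26.6,-3,0,3.2],
  ],
)

```text
clock: 27.8
position: [0.4729, 0.0969, 0.1306]
ee_rot: [2.219, 2.205, 0.02]
force: [-0.3, -0.5, -0.8]
width: 0.438
```

Call:
carry_out(
  plan=[
    [0,0.12,-0.6,0,3.2],
    [0,0.12,-1.2,0,3.2],
    [0,0.12,-1.7,0,3.2],
    [0,0.12,-2.0,0,3.2],
    [0,0.12,-2.0,0,3.2],
    [0,0.12,-2.0,0,3.2],
  ],
)

```text
clock: 28.4
position: [0.4729, 0.098, 0.1105]
ee_rot: [2.219, 2.205, 0.02]
force: [-0.3, -0.6, -2.2]
width: 0.436
```

Call:
carry_out(
  plan=[
    [0,0,-0.1,0,3.2],
    [0,0,-0.2,0,3.2],
    [0,0,-0.2,0,3.2],
    [0,0,-0.2,0,3.2],
  ],
)

```text
clock: 28.8
position: [0.4731, 0.0981, 0.1087]
ee_rot: [2.219, 2.205, 0.02]
force: [-0.4, -0.2, 1.8]
width: 0.446
```

Call:
carry_out(
  plan=[
    [0,0,-0.05,0,6.0],
    [0,0,-0.05,0,6.0],
    [0,0,-0.05,0,6.0],
    [0,0,2,0,6.0],
    [0,0,6,0,6.0],
    [0,0,9,0,6.0],
    [0.5,-4,9,0,6.0],
    [1,-8,9,0,6.0],
    [1.5,-12,9,0,6.0],
    [2,-16,9,0,6.0],
    [2.5,-20,9,0,6.0],
    [3,-24,9,0,6.0],
    [3.7,-28,9,0,6.0],
    [4.3,-32,9,0,6.0],
    [4.35,-34.4,9,0,6.0],
    [4.35,-34.4,9,0,6.0],
    [4.35,-34.4,9,0,6.0],
    [4.35,-34.4,9,0,6.0],
  ],
)

```text
clock: 30.6
position: [0.5166, -0.2445, 0.1984]
ee_rot: [2.218, 2.207, 0.021]
force: [0.3, -0.2, 0.2]
width: 0.652
```

Call:
carry_out(
  plan=[
    [0,0,-3,0,6.0],
    [0,0,-6,0,6.0],
    [0,0,-8,0,6.0],
    [0,0,-8.8,0,6.0],
    [0,0,-9,0,6.0],
    [0,0,-9,0,6.0],
    [0,0,-9,0,3.5],
    [0,0,-9,0,3.5],
    [0,0,-9,0,3.5],
    [0,0,-9,0,3.5],
    [0,0,-9,0,3.5],
    [0,0,-8,0,3.5],
    [0,0,-6,0,3.5],
    [0,0,-4,0,3.5],
    [0,0,-4,0,3.5],
  ],
)

```text
clock: 32.1
position: [0.5178, -0.2454, 0.1612]
ee_rot: [2.216, 2.204, 0.024]
force: [0.5, -0.7, -0.3]
width: 0.488
```

Call:
carry_out(
  plan=[
    [-0.5,3,0,0,3.5],
    [-1.2,7,0,0,3.5],
    [-2,11,0,0,3.5],
    [-3,15,0,0,3.5],
    [-4,19,0,0,3.5],
    [-4.5,23,0,0,3.5],
    [-4.5,27,0,0,3.5],
    [-4.5,29,0,0,3.5],
    [-4.5,29,0,0,3.5],
    [-4.5,29,0,0,3.5],
    [-4.5,29.1,-2,0,3.5],
    [-4.5,29.1,-3,0,3.5],
    [-4.5,29.1,-3,0,3.5],
    [-4.5,29.1,-3,0,3.5],
  ],
)

```text
clock: 33.5
position: [0.4727, 0.0446, 0.1313]
ee_rot: [2.217, 2.202, 0.023]
force: [0.1, -0.5, -1.2]
width: 0.486
```

Call:
carry_out(
  plan=[
    [0,0.05,-0.6,0,3.5],
    [0,0.05,-1.2,0,3.5],
    [0,0.05,-1.7,0,3.5],
    [0,0.05,-2.1,0,3.5],
    [0,0.05,-2.2,0,3.5],
    [0,0.05,-2.2,0,3.5],
    [0,0.05,-2.2,0,3.5],
  ],
)

```text
clock: 34.2
position: [0.4726, 0.0451, 0.1093]
ee_rot: [2.218, 2.202, 0.022]
force: [-1.8, -0.1, 0.7]
width: 0.489
```

Call:
carry_out(
  plan=[
    [0,0,-0.05,0,3.5],
    [0,0,-0.1,0,3.5],
    [0,0,-0.1,0,3.5],
  ],
)

```text
clock: 34.5
position: [0.4727, 0.045, 0.1091]
ee_rot: [2.218, 2.202, 0.024]
force: [-4.1, -0.6, 18.0]
width: 0.483
```

Call:
carry_out(
  plan=[
    [0,0,0.05,0,3.5],
    [0,0,0.05,0,6.0],
    [0,0,0.05,0,6.0],
    [0,0,0.05,0,6.0],
    [0,0,2,0,6.0],
    [0,0,6,0,6.0],
    [0,0,9,0,6.0],
    [0.5,-4,9,0,6.0],
    [1,-8,9,0,6.0],
    [1.5,-12,9,0,6.0],
    [2,-16,9,0,6.0],
    [2.5,-20,9,0,6.0],
    [3,-24,9,0,6.0],
    [3.7,-28,9,0,6.0],
    [4.3,-32,9,0,6.0],
    [4.3,-36,9,0,6.0],
    [4.3,-37,9,0,6.0],
    [4.3,-37,9,0,6.0],
    [4.3,-37,9,0,6.0],
  ],
)

```text
clock: 36.4
position: [0.5158, -0.3237, 0.1986]
ee_rot: [2.219, 2.204, 0.024]
force: [-0.4, 0.1, 0.4]
width: 0.654
```

Call:
carry_out(
  plan=[
    [0,0,-3,0,6.0],
    [0,0,-6,0,6.0],
    [0,0,-8,0,6.0],
    [0,0,-8.8,0,6.0],
    [0,0,-9,0,6.0],
    [0,0,-9,0,6.0],
    [0,0,-9,0,3.5],
    [0,0,-9,0,3.5],
    [0,0,-9,0,3.5],
    [0,0,-9,0,3.5],
    [0,0,-9,0,3.5],
    [0,0,-8,0,3.5],
    [0,0,-6,0,3.5],
    [0,0,-4,0,3.5],
    [0,0,-4,0,3.5],
  ],
)

```text
clock: 37.9
position: [0.5169, -0.3247, 0.1616]
ee_rot: [2.216, 2.201, 0.026]
force: [-0.1, -0.6, -2.2]
width: 0.482
```

Call:
carry_out(
  plan=[
    [-0.5,3,0,0,3.5],
    [-1.2,7,0,0,3.5],
    [-2,11,0,0,3.5],
    [-3,15,0,0,3.5],
    [-4,19,0,0,3.5],
    [-4.5,23,0,0,3.5],
    [-4.5,27,0,0,3.5],
    [-4.5,30,0,0,3.5],
    [-4.5,31.6,0,0,3.5],
    [-4.5,31.6,0,0,3.5],
    [-4.5,31.6,0,0,3.5],
    [-4.5,31.6,-2,0,3.5],
    [-4.5,31.6,-3,0,3.5],
    [-4.5,31.6,-3,0,3.5],
    [-4.5,31.6,-3,0,3.5],
  ],
)

```text
clock: 39.4
position: [0.4718, -0.0097, 0.1316]
ee_rot: [2.217, 2.199, 0.025]
force: [0.3, -0.0, -1.3]
width: 0.483
```

Call:
carry_out(
  plan=[
    [0,0.05,-0.6,0,3.5],
    [0,0.05,-1.2,0,3.5],
    [0,0.05,-1.7,0,3.5],
    [0,0.05,-2.0,0,3.5],
    [0,0.05,-2.15,0,3.5],
    [0,0.05,-2.15,0,3.5],
    [0,0.05,-2.15,0,3.5],
  ],
)

```text
clock: 40.1
position: [0.4718, -0.0092, 0.1102]
ee_rot: [2.218, 2.199, 0.025]
force: [-0.5, 0.1, -1.1]
width: 0.483
```

Call:
carry_out(
  plan=[
    [0,0,-0.05,0,3.5],
    [0,0,-0.12,0,3.5],
    [0,0,-0.12,0,3.5],
  ],
)

```text
clock: 40.4
position: [0.4721, -0.0093, 0.1094]
ee_rot: [2.218, 2.198, 0.026]
force: [-0.4, -0.0, 6.7]
width: 0.479
```

Contact. Release, rise, and back off to look.

Call:
carry_out(
  plan=[
    [0,0,0,0,6.0],
    [0,0,0,0,6.0],
    [0,0,0,0,6.0],
    [0,0,2,0,6.0],
    [0,0,6,0,6.0],
    [0,0,10,0,6.0],
    [0,0,14,0,6.0],
    [0,-3,17,0,6.0],
    [0.5,-7,18,0,6.0],
    [1,-11,18,0,6.0],
    [1,-15,18,0,6.0],
    [1,-17,18,0,6.0],
    [1,-17,18,0,6.0],
    [1,-17,18,0,6.0],
  ],
)

```text
clock: 41.8
position: [0.4819, -0.1791, 0.2892]
ee_rot: [2.219, 2.198, 0.026]
force: [-0.2, 0.5, -0.1]
width: 0.654
```

Run:
```python
from h import *
p,d,k=shot("scene","s5"); p0=np.load("pics/scene0.npz"); P=cloud(d,k); P0=cloud(p0["d"],k)
def cl(P,lo,hi,x0,x1,y0,y1):
    m=(P[...,2]>lo)&(P[...,2]<hi)&(P[...,0]>x0)&(P[...,0]<x1)&(P[...,1]>y0)&(P[...,1]<y1)
    c,l,st,ce=cv2.connectedComponentsWithStats(m.astype(np.uint8))
    return [tuple(((P[l==i].min(0)+P[l==i].max(0))/2).round(4)[:2]) for i in range(1,c) if st[i,4]>20]
for n,a in dict(caps=(.09,.11,.4,.62,-.06,.16),back=(.02,.04,.51,.6,-.06,.16),oil=(.047,.06,.54,.62,.32,.42),cult=(.03,.06,.66,.76,.2,.31)).items():
    print(n,"before",cl(P0,*a),"after",cl(P,*a))
i=cv2.imread("pics/s5.png");cv2.imwrite("pics/c5.png",cv2.resize(i[60:300,100:400],None,fx=2.4,fy=2.4))
s=arm.observe(); print(s["clock"],s["position"],s["force"])
```

```text
caps before [(np.float64(0.4753), np.float64(0.0981)), (np.float64(0.473), np.float64(0.0445)), (np.float64(0.4727), np.float64(-0.0116))] after [(np.float64(0.4755), np.float64(0.0978)), (np.float64(0.4755), np.float64(0.0434)), (np.float64(0.4734), np.float64(-0.0138))]
back before [(np.float64(0.5377), np.float64(0.0976)), (np.float64(0.5349), np.float64(0.0378)), (np.float64(0.5345), np.float64(-0.0153))] after [(np.float64(0.5374), np.float64(0.0978)), (np.float64(0.5342), np.float64(-0.015))]
oil before [] after [(np.float64(0.5799), np.float64(0.3728))]
cult before [(np.float64(0.72), np.float64(0.2581))] after [(np.float64(0.7201), np.float64(0.2565))]
41.85 [ 0.48209147 -0.17836033  0.28916424] [-0.21439576  0.5426123  -0.62620374]
```

View pics/c5.png

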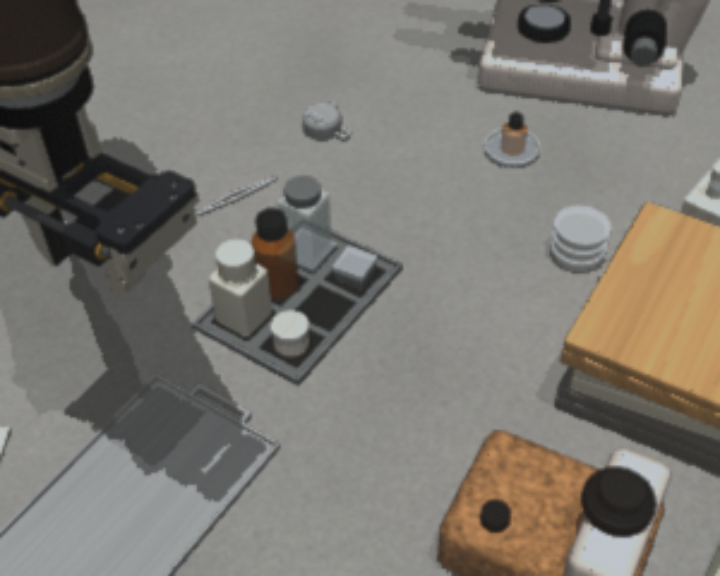

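Run:
```python
from h import *
f0=np.load("pics/scene0.npz"); f1=np.load("pics/s5.npz")
for n,(x,y) in dict(cop=(.473,.098),amb=(.4735,.044),sq=(.4725,-.012)).items():
    for f in(f0,f1):
        P=cloud(f["d"],(f["K"],f["R"],f["o"])); q=P[(np.hypot(P[...,0]-x,P[...,1]-y)<.011)&(P[...,2]>.09)&(P[...,2]<.11)]
        A=np.c_[q[:,:2]-[x,y],np.ones(len(q))]; print(n,len(q),np.linalg.lstsq(A,q[:,2],rcond=None)[0].round(4),end=" | ")
    print()
arm.sign_off()
```

```text
cop 45 [0.0351 0.0134 0.1012] | cop 44 [-0.0384  0.0149  0.1009] | 
amb 44 [0.0066 0.0071 0.1009] | amb 49 [-0.0256  0.0404  0.1012] | 
sq 51 [-0.0081  0.0057  0.1011] | sq 49 [-0.0642 -0.0248  0.1013] | 
the job is handed in; nothing more can be done
```

The job is done and handed in at about 42 s of the 141 s allowed. I stood the three tall bottles together on the steel tray, then put the oil bottle in the drip dish. Each tall bottle then went back to its own place in the reagent tray.

- **Tall bottles:** In the last scene view their caps were within about 2.5 mm of where they started, and the cap tops within 0.3 mm in height. I fitted a plane to each cap top to check for tilt. Those slopes came out up to 0.064 (3.7°) and disagree with the starting view by up to about 4°. I put this down to depth noise on 45–50 points per cap, because the heights match and the bottles look upright, but I took no second view to confirm it.
- **Oil bottle:** It stands upright in the dish at about (0.580, 0.373). The dish centre is about (0.578, 0.376).
- **Jar, cover-glass box and culture dishes:** They measured within 2 mm of their starting positions, which is about the accuracy of the measurement.
- **Forces:** The highest wrist force I saw was about 18 N, when setting the amber bottle down. Readings came only at the end of each move, so a brief peak in between could have been higher.

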